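# Put four bench containers away in the stands that fit them

## Task

Put the four closed containers that are among the clutter (the petri dish, the specimen cup, the dropper bottle and the little brown oil bottle) into the four round stands, each upright in the well that suits its foot: the oil bottle in the narrowest, the dropper bottle in the next, the specimen cup in the second widest and the petri dish in the widest. Never tip any of them over, and leave the open beaker and the timer where they are.

Things in the scene. Friction and masses are not known exactly. Their poses are not given: they have to be found in the camera images.
- petri_dish: Flat round whitish petri dish with its lid on: 15 mm tall, lid 60 mm across from 4 to 15 mm height, foot 56 mm across below it. Under 0.03 kg. Grip round the lid with the fingertips about 6 to 8 mm above its underside, so that they pass over the stand's rim. Starts upright on the worktop. Origin at the centre of its underside, z up; yaw is meaningless.
- specimen_cup: Squat specimen cup with a closed white screw lid: 68 mm tall, lid 62 mm across from 54 to 67 mm height, body below it tapering down to a 49 mm foot. Under 0.1 kg. Can be gripped round the lid rim. Starts upright on the worktop. Origin at the centre of its underside, z up; yaw is meaningless.
- dropper_bottle: Slim white plastic dropper bottle with a label band and a white pointed dropper cap: 93 mm tall, body 37 mm across, straight up to about 48 mm, then shoulder and a narrow cap (22 mm at most) above 60 mm. Under 0.1 kg. Grip round the straight body, 40 to 48 mm up, so that the palm clears the tip. Starts upright on the worktop. Origin at the centre of its underside, z up; yaw is meaningless.
- oil_bottle: Small dark brown round bottle with a black screw cap: 61 mm tall, body 29 mm across, straight up to about 40 mm, cap 20 mm across from 50 to 61 mm. Under 0.05 kg. Grip round the body 35 to 40 mm up. Starts upright on the worktop. Origin at the centre of its underside, z up; yaw is meaningless.
- stand_widest: Fixed round grey bottle stand, a low cup with a dark floor pad; the widest of four like stands: round well 76 mm across inside, 94 mm over the foot flange. Rim 84 mm across its outside, 9 mm above the worktop; well floor 4 mm above the worktop, so the well is 5 mm deep. Origin on its axis at worktop level, z up; yaw is meaningless.
- stand_second: Fixed round grey bottle stand, a low cup with a dark floor pad; the second widest of four like stands: round well 65 mm across inside, 83 mm over the foot flange. Rim 73 mm across its outside, 9 mm above the worktop; well floor 4 mm above the worktop, so the well is 5 mm deep. Origin on its axis at worktop level, z up; yaw is meaningless.
- stand_third: Fixed round grey bottle stand, a low cup with a dark floor pad; the third widest of four like stands: round well 53 mm across inside, 71 mm over the foot flange. Rim 61 mm across its outside, 9 mm above the worktop; well floor 4 mm above the worktop, so the well is 5 mm deep. Origin on its axis at worktop level, z up; yaw is meaningless.
- stand_narrowest: Fixed round grey bottle stand, a low cup with a dark floor pad; the narrowest of four like stands: round well 42 mm across inside, 60 mm over the foot flange. Rim 50 mm across its outside, 9 mm above the worktop; well floor 4 mm above the worktop, so the well is 5 mm deep. Origin on its axis at worktop level, z up; yaw is meaningless.
- beaker: Clear open beaker without a lid, 52 mm across, 69 mm tall, standing loose among the things; a bystander, to be left where it stands. Origin at the centre of its underside.
- timer: White wedge-shaped bench timer, 48 x 66 mm, 52 mm tall, standing loose among the things; a bystander, to be left where it stands. Origin at the centre of its underside.
Mind the look-alikes: they are no part of the job. What is shaped like the oil_bottle but purple or yellow is not meant.

How it is judged:
By the outcome, as a careful person would: the job done as asked, in the order asked, and still so for the second after the job is handed in, with the robot touching nothing.
It also fails if it takes over 93 s, if anything falls off the work surface, if the arm or the gripper's body presses on something with over 40 N, if the wrist force passes 120 N, or if a joint passes its speed limit or range.

## Robot

A 6-joint arm with a two-finger parallel gripper is mounted at the origin on a cart in front of the work surface, level with it; the furniture and walls round the work are solid. World frame = base frame: x ahead of the robot, y to its left, z up, the work surface at z = 0. Lengths are in mm, angles in rad, forces in N, time in s.
With the tool pointing down it reaches from about 300 to 775 mm from the base axis. Payload 14.6 kg.
Tool frame: the origin (TCP) lies at the very end of the fingers, on their centre line; the grasp point (between the pads) lies 19 mm behind it; z points along the fingers, y is the line along which they close (so a half turn about z gives the same grasp; the last joint's range is limited). The gripper opens to 94 mm and grips with 3 to 60 N. Pads are 16 mm wide; open, the fingers measure 119 mm over their backs; the gripper's body (75 mm by 177 mm) begins 78 mm behind the grasp point.
Start: joints at [1.184, 0.3, 1.521, -0, 1.321, -0.067], TCP at [172.904, 522.105, 205.446] pointing down, gripper open.
Joint ranges: [-3.03, 3.03], [-0.79, 2.21], [0.23, 2.52], [-1.04, 4.18], [0, 3.07], [-2.55, 2.55]. Speed limits (rad/s): [2.22, 2.22, 2.57, 3.14, 3.14, 3.14].

## Interface

Orientations are given as [roll, pitch, yaw] about the fixed x, y, z axes, in that order (R = Rz(yaw) Ry(pitch) Rx(roll)).
In Python, from cell import manip gives the robot as it stands. The module is installed in compiled form; this text tells all that it offers.
- The arm moves only by the shell command python3 -m inch 'ROWS' [FORCE]. ROWS is JSON, a list of rows, each an object of numbers: "gripper": the opening, from 0 (shut) to 1 (fully open); "dx", "dy", "dz": the shift along the world's x, y, z in m; "wx", "wy", "wz": the turn, a rotation vector about the world's x, y, z in degrees. A call has exactly 5 rows; each row is the pose to reach, as a shift and turn from the pose commanded when the call began; what a row does not reach only later rows make up. A row lasts 1/12 s, in which the tool goes at most 41.7 mm and 7.16 degrees, less where a joint would pass 70% of its speed; a pose out of reach is approached as far as the arm can. A call with a gripper value outside its range is refused whole. The fingers move at their own pace and stop on an object; FORCE is the grip in N (left out, the last holds). Time passes only in rows, so rows that repeat a pose let the fingers close, or fill a call up. It gives the time, the measured TCP pose, the force, the opening and the grip force at its end, in the units of the state.
- manip.read_state(): the state, without advancing time (a new reading comes with each control period).
- manip.camera(name): name is "scene" or "top" or "wrist"; returns the picture (420x560x3 uint8, blue, green, red); there is no depth.
- manip.camera_info(name): a dict with "camera_matrix" (3x3 intrinsics, pixels), "R" (3x3) and "t" (3): a world point X has camera coordinates R X + t; the wrist camera has in their place "tool_from_camera" (4x4, takes a point from camera to tool coordinates, whose origin is the TCP and whose axes are the flange's). Camera axes: x right, y down, z forward; pixel columns grow to the right and rows downward; lengths in mm; the calibration is good to about 2 mm. A picture is of the moment at which its call begins: read the wrist's pose just before it. camera_info takes no time and is no camera call.
- manip.sign_off(): hands the job in; it is judged then, once.
The state is a dict: "clock": time; "joints": joint angles; "qd": joint speeds; "effort": joint torques, N m; "eef_pos": TCP position; "eef_rot": TCP orientation; "wrist_force": force on the tool from outside, world axes, zero at the start; "moment": the same for the moment, N m; "finger_gap": finger opening in mm; "finger_force": force on a finger pad.
Only numpy, scipy, OpenCV 4.12 (cv2) and the standard library are available. Lean on these libraries where they do the work, as an engineer would, in place of code of your own. Each camera call takes 0.05 s, during which the arm holds its last target. There are 200 camera calls.

## Working session

There is one attempt and no reset: what is moved stays moved. The work goes in short steps, Python scripts to look and compute and a shell command to move; the robot and the scene stay as the last step left them, time stands still between calls to the robot, and variables do not carry over. Pictures are saved under pics/ and viewed, at most 14 in all, crops included, and the job is handed in when it is done.

```bash
mkdir -p pics; cat > h.py <<'E'
import numpy as np, cv2, json
from cell import manip
def ray(name,u,v,z):
    i=manip.camera_info(name);K=np.array(i["camera_matrix"]);R=np.array(i["R"]);t=np.array(i["t"])
    d=R.T@np.linalg.solve(K,[u,v,1.]);c=-R.T@t
    return (c+d*(z-c[2])/d[2])[:2].round(1)
def proj(name,X):
    i=manip.camera_info(name);K=np.array(i["camera_matrix"]);p=K@(np.array(i["R"])@np.array(X,float)+np.array(i["t"]))
    return p[:2]/p[2]
E
python3 - <<'E'
from h import *
for n in("top","scene"):
    im=manip.camera(n);cv2.imwrite(f"pics/{n}0.png",im)
    i=manip.camera_info(n);print(n,np.array(i["camera_matrix"]).round(1).tolist(),(-np.array(i["R"]).T@np.array(i["t"])).round(),np.array(i["R"]).round(3).tolist())
print(manip.read_state())
print(manip.camera_info("wrist"))
E
```

```text
top [[475.9, 0.0, 280.7], [0.0, 475.9, 210.6], [0.0, 0.0, 1.0]] [ 194.  -13. 1542.] [[0.087, -0.996, 0.005], [-0.974, -0.086, -0.208], [0.207, 0.014, -0.978]]
scene [[525.3, 0.0, 275.6], [0.0, 525.3, 214.3], [0.0, 0.0, 1.0]] [-226. -626.  925.] [[0.672, -0.741, -0.008], [-0.511, -0.455, -0.729], [0.537, 0.494, -0.684]]
{'clock': 0.1, 'joints': array([ 1.18440765e+00,  3.00400401e-01,  1.52148732e+00,  4.76841313e-06,
        1.32071953e+00, -6.66000387e-02]), 'qd': array([-1.27328284e-03,  5.26131952e-05, -4.13311695e-03,  6.33970405e-04,
       -3.77901966e-04, -6.04464684e-04]), 'effort': array([-8.43104754e-04, -5.32653880e+01, -3.53273535e+01,  7.08963582e-02,
        2.35901383e-02, -5.14088356e-05]), 'eef_pos': array([172.81684398, 521.90404156, 204.96477967]), 'eef_rot': array([-3.14058062e+00, -7.21306023e-05,  2.82180279e+00]), 'wrist_force': array([-0.25783892,  0.01658039,  1.20588216]), 'moment': array([ 0.05399739,  0.02512882, -0.03180844]), 'finger_force': 0.0, 'finger_gap': 93.72625744516215}
{'camera_matrix': array([[332.43804956,   0.        , 278.32220863],
       [  0.        , 332.43804956, 216.47910667],
       [  0.        ,   0.        ,   1.        ]]), 'tool_from_camera': array([[-1.68958965e-04, -9.74099073e-01, -2.26121576e-01,
         6.54385771e+01],
       [ 9.99999932e-01, -2.39029200e-04,  2.82499218e-04,
        -4.50471389e-01],
       [-3.29231886e-04, -2.26121513e-01,  9.74099047e-01,
        -1.78854238e+02],
       [ 0.00000000e+00,  0.00000000e+00,  0.00000000e+00,
         1.00000000e+00]])}
```

View pics/top0.png

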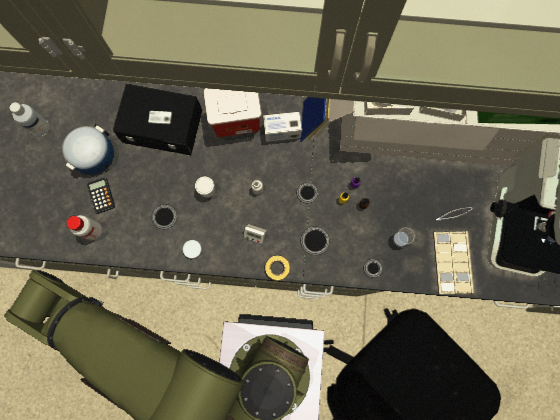

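View pics/scene0.png

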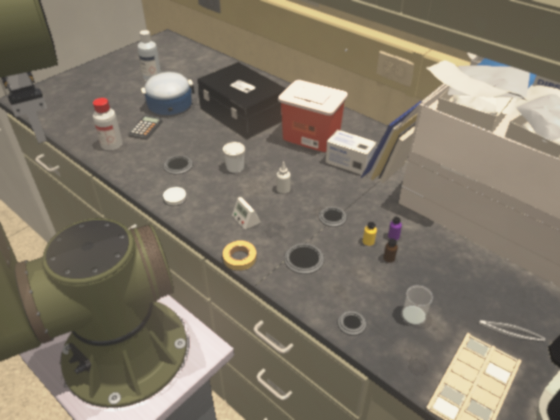

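The top view shows:
- **Targets:** petri dish (192,249), cup (204,186), dropper bottle (257,187) and brown oil bottle (364,203).
- **Stands:** (164,216), (315,240), (307,192) and (373,268).
- **Bystanders:** timer (255,233), beaker (403,238).

Possible confusions:
- **Oil bottle:** purple (355,183), yellow (344,198) and brown (364,203). I choose the brown one.
- **Petri dish:** the white disc (192,249) or the tape ring (277,267). I choose the disc.
- **Cup and dropper:** the white bottles at far left (23,113) and (80,228) are too big.

In the scene view the brown bottle is at (390,251), yellow at (370,235) and purple at (395,230).

```bash
python3 - <<'E'
from h import *
im=cv2.imread("pics/top0.png");
c=cv2.resize(im[165:285,140:420],None,fx=2.85,fy=2.85,interpolation=cv2.INTER_CUBIC);cv2.imwrite("pics/crop0.png",c)
s=cv2.imread("pics/scene0.png");cv2.imwrite("pics/crop1.png",cv2.resize(s[180:345,310:460],None,fx=3.5,fy=3.5,interpolation=cv2.INTER_CUBIC))
hsv=cv2.cvtColor(im,cv2.COLOR_BGR2HSV)
def blob(mask,u,v,r=22):
    m=np.zeros_like(mask);m[v-r:v+r,u-r:u+r]=mask[v-r:v+r,u-r:u+r]
    n,l,st,ce=cv2.connectedComponentsWithStats(m);k=1+np.argmax(st[1:,4]);return ce[k],st[k]
white=((hsv[...,2]>170)&(hsv[...,1]<60)).astype(np.uint8)
for n,u,v,z in(("petri",192,249,15),("cup",204,184,67),("drop",257,187,60)):
    c,s=blob(white,u,v);print(n,c.round(1),s,ray("top",*c,z))
dark=(hsv[...,2]<48).astype(np.uint8)
for n,u,v in(("A",164,216),("B",315,240),("C",307,192),("D",373,268)):
    c,s=blob(dark,u,v,16);print(n,c.round(1),s,ray("top",*c,4))
c,s=blob((hsv[...,2]<60).astype(np.uint8),364,203,7);print("oil",c,s,ray("top",*c,40))
for n,u,v,z in (("yellow",344,197,50),("purple",356,182,50),("beaker",403,238,35),("timer",255,234,25),("box",430,150,100),("ring",277,267,10)): print(n,ray("top",u,v,z))
E
```

```text
petri [191.4 248.6] [183 240  18  18 259] [368.2 284.3]
cup [203.9 184.9] [195 176  19  18 261] [569.2 260.1]
drop [257.5 184.2] [252 180  10  10  49] [588.5  89.9]
A [163.9 216.2] [156 208  17  17 236] [467.9 389.9]
B [314.9 240.3] [305 230  21  21 338] [ 431.5 -111.1]
C [307.2 192.2] [301 186  13  13 134] [590.5 -74. ]
D [372.8 268. ] [368 263  11  11  87] [ 357.9 -303.7]
oil [362.74545455 203.91818182] [357 198  13  12 110] [ 558.2 -254.7]
yellow [ 573.3 -191.6]
purple [ 626.8 -227.5]
beaker [ 458.9 -389.7]
timer [431.8  84.2]
box [ 738.7 -449.8]
ring [333.7   4.3]
```

View pics/crop0.png

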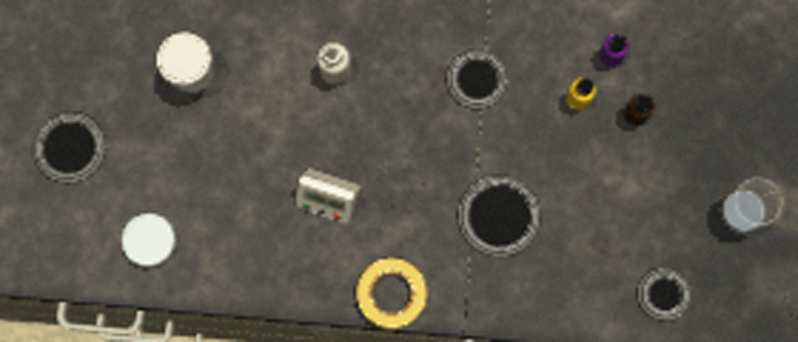

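View pics/crop1.png

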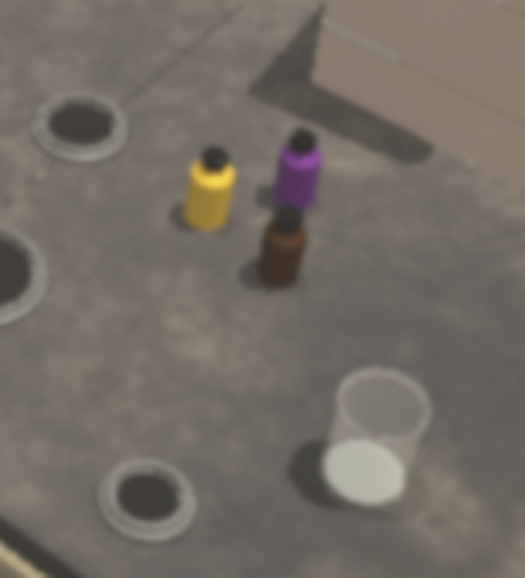

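The close crop confirms the brown bottle at crop pixel (640,108), and the other two there are yellow and purple. The dark pads rank the wells B > A > C > D, so widest, second, third and narrowest. First move is to above the petri dish.

```bash
cat >> h.py <<'E'
from scipy.spatial.transform import Rotation as Ro
def wcam():
    s=manip.read_state();im=manip.camera("wrist");i=manip.camera_info("wrist")
    T=np.eye(4);T[:3,:3]=Ro.from_euler("xyz",s["eef_rot"]).as_matrix();T[:3,3]=s["eef_pos"]
    return im,T@np.array(i["tool_from_camera"]),np.array(i["camera_matrix"]),s
def wray(W,K,u,v,z):
    d=W[:3,:3]@np.linalg.solve(K,[u,v,1.]);c=W[:3,3];return (c+d*(z-c[2])/d[2])[:2].round(1)
def wproj(W,K,X):
    p=K@(W[:3,:3].T@(np.array(X,float)-W[:3,3]));return (p[:2]/p[2]).round(1)
E
python3 -m inch '[{"dx":0.195,"dy":-0.238,"dz":0.0,"gripper":1},{"dx":0.195,"dy":-0.238,"dz":0.0,"gripper":1},{"dx":0.195,"dy":-0.238,"dz":0.0,"gripper":1},{"dx":0.195,"dy":-0.238,"dz":0.0,"gripper":1},{"dx":0.195,"dy":-0.238,"dz":0.0,"gripper":1}]' 10
python3 -c 'from h import *; print(manip.read_state()["eef_pos"],manip.read_state()["eef_rot"])'
```

```text
[172.81684398 521.90404156 204.96477967] [-3.14058062e+00 -7.21306023e-05  2.82180279e+00]validation failed for argument at $[0]...
```

```bash

python3 -m inch '[{"gripper":1.0,"dx":0.195,"dy":-0.238,"dz":0.0,"wx":0,"wy":0,"wz":0},{"gripper":1.0,"dx":0.195,"dy":-0.238,"dz":0.0,"wx":0,"wy":0,"wz":0},{"gripper":1.0,"dx":0.195,"dy":-0.238,"dz":0.0,"wx":0,"wy":0,"wz":0},{"gripper":1.0,"dx":0.195,"dy":-0.238,"dz":0.0,"wx":0,"wy":0,"wz":0},{"gripper":1.0,"dx":0.195,"dy":-0.238,"dz":0.0,"wx":0,"wy":0,"wz":0}]' 10
python3 -c 'from h import *; print(manip.read_state()["eef_pos"],manip.read_state()["eef_rot"])'
```

```text
clock: 0.52
eef_pos: [305.6, 359.2, 205.3]
eef_rot: [-3.141, -0.0, 2.822]
wrist_force: [0.4, 0.4, 0.9]
finger_gap: 94.0
finger_force: 0.0
[305.57372494 359.19189268 205.26829867] [-3.14127066e+00 -1.17996551e-04  2.82231625e+00]
```

```bash

python3 -m inch '[{"gripper":1.0,"dx":0.062,"dy":-0.075,"dz":-0.04,"wx":0,"wy":0,"wz":0},{"gripper":1.0,"dx":0.062,"dy":-0.075,"dz":-0.04,"wx":0,"wy":0,"wz":0},{"gripper":1.0,"dx":0.062,"dy":-0.075,"dz":-0.04,"wx":0,"wy":0,"wz":0},{"gripper":1.0,"dx":0.062,"dy":-0.075,"dz":-0.04,"wx":0,"wy":0,"wz":0},{"gripper":1.0,"dx":0.062,"dy":-0.075,"dz":-0.04,"wx":0,"wy":0,"wz":0}]' 10
python3 - <<'E'
from h import *
im,W,K,s=wcam();cv2.imwrite("pics/w1.png",im);print(s["eef_pos"])
hsv=cv2.cvtColor(im,cv2.COLOR_BGR2HSV);m=((hsv[...,2]>165)&(hsv[...,1]<60)).astype(np.uint8)
n,l,st,ce=cv2.connectedComponentsWithStats(m)
for k in range(1,n):
    if st[k,4]>300: print(ce[k].round(1),st[k],wray(W,K,*ce[k],15))
print(wproj(W,K,[368.2,284.3,15]))
E
```

```text
clock: 0.93
eef_pos: [367.2, 285.3, 165.0]
eef_rot: [-3.141, -0.001, 2.82]
wrist_force: [-0.7, 0.7, 0.6]
finger_gap: 93.4
finger_force: 0.0
[367.15273566 285.25530544 165.0351778 ]
[33.1 24. ] [   0    0   80   61 3510] [139.8 129. ]
[285.3  72.1] [    7     0   553   203 36271] [249.6 330.8]
[ 12.7 189.7] [   0  142   44   79 1426] [267.3  38.7]
[278.5 205.5] [ 249  177   60   58 2699] [366.5 285.2]
[278.2 207.3]
```

View pics/w1.png

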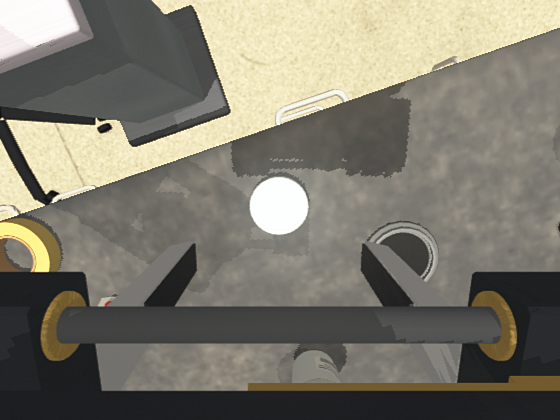

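The wrist view shows the dish at (278,205), centred between the fingers, and its position agrees to 2 mm. Descend, grip and lift.

```bash

python3 -m inch '[{"gripper":1.0,"dx":0,"dy":0,"dz":-0.041,"wx":0,"wy":0,"wz":0},{"gripper":1.0,"dx":0,"dy":0,"dz":-0.082,"wx":0,"wy":0,"wz":0},{"gripper":1.0,"dx":0,"dy":0,"dz":-0.123,"wx":0,"wy":0,"wz":0},{"gripper":1.0,"dx":0,"dy":0,"dz":-0.145,"wx":0,"wy":0,"wz":0},{"gripper":1.0,"dx":0,"dy":0,"dz":-0.158,"wx":0,"wy":0,"wz":0}]' 10
python3 -m inch '[{"gripper":0.5,"dx":0,"dy":0,"dz":0,"wx":0,"wy":0,"wz":0},{"gripper":0.5,"dx":0,"dy":0,"dz":0,"wx":0,"wy":0,"wz":0},{"gripper":0.5,"dx":0,"dy":0,"dz":0,"wx":0,"wy":0,"wz":0},{"gripper":0.5,"dx":0,"dy":0,"dz":0,"wx":0,"wy":0,"wz":0},{"gripper":0.5,"dx":0,"dy":0,"dz":0,"wx":0,"wy":0,"wz":0}]' 10
python3 -m inch '[{"gripper":0.5,"dx":0,"dy":0,"dz":0,"wx":0,"wy":0,"wz":0},{"gripper":0.5,"dx":0,"dy":0,"dz":0,"wx":0,"wy":0,"wz":0},{"gripper":0.5,"dx":0,"dy":0,"dz":0,"wx":0,"wy":0,"wz":0},{"gripper":0.5,"dx":0,"dy":0,"dz":0,"wx":0,"wy":0,"wz":0},{"gripper":0.5,"dx":0,"dy":0,"dz":0,"wx":0,"wy":0,"wz":0}]' 10
```

```text
clock: 1.4
eef_pos: [365.1, 286.3, 5.0]
eef_rot: [-3.139, -0.002, 2.824]
wrist_force: [0.0, 0.7, -0.2]
finger_gap: 94.0
finger_force: 0.0
clock: 1.82
eef_pos: [367.4, 286.5, 8.6]
eef_rot: [3.14, 0.001, 2.822]
wrist_force: [0.3, -0.1, -0.7]
finger_gap: 64.2
finger_force: 0.0
clock: 2.23
eef_pos: [367.3, 286.3, 8.2]
eef_rot: [3.14, 0.001, 2.822]
wrist_force: [-1.9, 0.1, 8.0]
finger_gap: 57.7
finger_force: 10.2
```

```bash

python3 -m inch '[{"gripper":0.5,"dx":0,"dy":0,"dz":0.01,"wx":0,"wy":0,"wz":0},{"gripper":0.5,"dx":0,"dy":0,"dz":0.025,"wx":0,"wy":0,"wz":0},{"gripper":0.5,"dx":0,"dy":0,"dz":0.05,"wx":0,"wy":0,"wz":0},{"gripper":0.5,"dx":0,"dy":0,"dz":0.08,"wx":0,"wy":0,"wz":0},{"gripper":0.5,"dx":0,"dy":0,"dz":0.1,"wx":0,"wy":0,"wz":0}]' 12
python3 - <<'E'
from h import *
im,W,K,s=wcam();cv2.imwrite("pics/w2.png",im);print(s["eef_pos"],s["finger_gap"],s["wrist_force"])
E
```

```text
clock: 2.65
eef_pos: [367.2, 286.1, 110.4]
eef_rot: [3.14, 0.001, 2.822]
wrist_force: [-0.1, -0.6, -0.3]
finger_gap: 57.6
finger_force: 11.9
[367.24011445 286.09631285 110.40923925] 57.623990324062014 [-0.14948014 -0.57072722 -0.27958442]
```

View pics/w2.png

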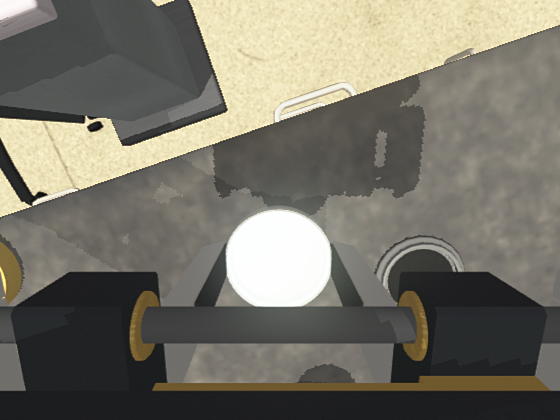

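The dish is held level at (278,258), on the tool axis. Carry it to stand B.

```bash

python3 -m inch '[{"gripper":0.5,"dx":0.003,"dy":-0.02,"dz":0,"wx":0,"wy":0,"wz":0},{"gripper":0.5,"dx":0.009,"dy":-0.057,"dz":0,"wx":0,"wy":0,"wz":0},{"gripper":0.5,"dx":0.016,"dy":-0.097,"dz":0,"wx":0,"wy":0,"wz":0},{"gripper":0.5,"dx":0.022,"dy":-0.137,"dz":0,"wx":0,"wy":0,"wz":0},{"gripper":0.5,"dx":0.029,"dy":-0.177,"dz":0,"wx":0,"wy":0,"wz":0}]' 12
python3 -m inch '[{"gripper":0.5,"dx":0.006,"dy":-0.04,"dz":0,"wx":0,"wy":0,"wz":0},{"gripper":0.5,"dx":0.013,"dy":-0.08,"dz":0,"wx":0,"wy":0,"wz":0},{"gripper":0.5,"dx":0.02,"dy":-0.12,"dz":0,"wx":0,"wy":0,"wz":0},{"gripper":0.5,"dx":0.026,"dy":-0.155,"dz":0,"wx":0,"wy":0,"wz":0},{"gripper":0.5,"dx":0.029,"dy":-0.18,"dz":0,"wx":0,"wy":0,"wz":0}]' 12
python3 -m inch '[{"gripper":0.5,"dx":0.003,"dy":-0.02,"dz":0,"wx":0,"wy":0,"wz":0},{"gripper":0.5,"dx":0.006,"dy":-0.04,"dz":0,"wx":0,"wy":0,"wz":0},{"gripper":0.5,"dx":0.006,"dy":-0.04,"dz":0,"wx":0,"wy":0,"wz":0},{"gripper":0.5,"dx":0.006,"dy":-0.04,"dz":0,"wx":0,"wy":0,"wz":0},{"gripper":0.5,"dx":0.006,"dy":-0.04,"dz":0,"wx":0,"wy":0,"wz":0}]' 12
python3 - <<'E'
from h import *
im,W,K,s=wcam();cv2.imwrite("pics/w3.png",im);print(s["eef_pos"],s["finger_gap"])
# stand expected
for r in(47,42,38):
  print(r,wproj(W,K,[431.5-r*.95,-111+r*.32,9 if r<47 else 3]))
print(wproj(W,K,[431.5,-111,9]))
E
```

```text
clock: 3.12
eef_pos: [395.6, 107.3, 108.0]
eef_rot: [3.141, 0.001, 2.823]
wrist_force: [1.1, 0.6, 0.2]
finger_gap: 57.7
finger_force: 11.9
clock: 3.53
eef_pos: [425.0, -73.9, 108.1]
eef_rot: [-3.141, 0.001, 2.82]
wrist_force: [1.2, 0.3, -0.1]
finger_gap: 58.0
finger_force: 11.9
clock: 3.95
eef_pos: [430.7, -110.6, 107.6]
eef_rot: [3.142, -0.0, 2.822]
wrist_force: [0.1, 0.0, -0.2]
finger_gap: 57.5
finger_force: 11.9
[ 430.71241794 -110.55583622  107.59220193] 57.47624528318233
47 [278.8 162.7]
42 [278.8 169.3]
38 [278.8 174.2]
[278.5 218.7]
```

View pics/w3.png

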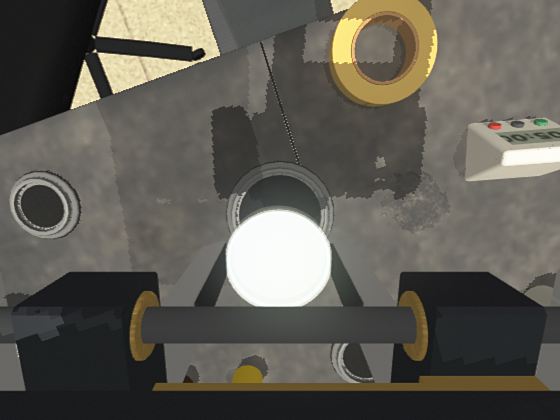

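The stand flange spans u 226–334 with its top edge at v≈161, which matches the prediction, so the dish is aligned. Lower, release and rise.

```bash

python3 -m inch '[{"gripper":0.5,"dx":0.001,"dy":0,"dz":-0.03,"wx":0,"wy":0,"wz":0},{"gripper":0.5,"dx":0.001,"dy":0,"dz":-0.06,"wx":0,"wy":0,"wz":0},{"gripper":0.5,"dx":0.001,"dy":0,"dz":-0.08,"wx":0,"wy":0,"wz":0},{"gripper":0.5,"dx":0.001,"dy":0,"dz":-0.09,"wx":0,"wy":0,"wz":0},{"gripper":0.5,"dx":0.001,"dy":0,"dz":-0.094,"wx":0,"wy":0,"wz":0}]' 12
python3 -m inch '[{"gripper":0.5,"dx":0,"dy":0,"dz":-0.001,"wx":0,"wy":0,"wz":0},{"gripper":0.5,"dx":0,"dy":0,"dz":-0.001,"wx":0,"wy":0,"wz":0},{"gripper":0.75,"dx":0,"dy":0,"dz":-0.001,"wx":0,"wy":0,"wz":0},{"gripper":0.75,"dx":0,"dy":0,"dz":-0.001,"wx":0,"wy":0,"wz":0},{"gripper":0.75,"dx":0,"dy":0,"dz":-0.001,"wx":0,"wy":0,"wz":0}]' 12
python3 -m inch '[{"gripper":0.85,"dx":0,"dy":0,"dz":0,"wx":0,"wy":0,"wz":0},{"gripper":0.85,"dx":0,"dy":0,"dz":0.01,"wx":0,"wy":0,"wz":0},{"gripper":0.85,"dx":0,"dy":0,"dz":0.04,"wx":0,"wy":0,"wz":0},{"gripper":0.85,"dx":0,"dy":0,"dz":0.08,"wx":0,"wy":0,"wz":0},{"gripper":1.0,"dx":0,"dy":0,"dz":0.12,"wx":0,"wy":0,"wz":0}]' 12
python3 - <<'E'
from h import *
im,W,K,s=wcam();cv2.imwrite("pics/w4.png",im[100:320]);print(s["eef_pos"],s["finger_gap"])
hsv=cv2.cvtColor(im,cv2.COLOR_BGR2HSV);m=((hsv[...,2]>165)&(hsv[...,1]<60)).astype(np.uint8)
n,l,st,ce=cv2.connectedComponentsWithStats(m)
for k in range(1,n):
    if st[k,4]>900: print(ce[k].round(1),st[k],wray(W,K,*ce[k],19))
E
```

```text
clock: 4.42
eef_pos: [431.3, -110.2, 12.4]
eef_rot: [3.142, -0.002, 2.823]
wrist_force: [0.5, 0.8, -0.9]
finger_gap: 57.6
finger_force: 11.9
clock: 4.83
eef_pos: [432.3, -111.2, 13.1]
eef_rot: [-3.142, 0.001, 2.822]
wrist_force: [-0.6, -0.4, 0.6]
finger_gap: 70.0
finger_force: 0.0
clock: 5.25
eef_pos: [431.2, -110.8, 134.4]
eef_rot: [3.142, -0.001, 2.822]
wrist_force: [0.8, -0.1, 1.1]
finger_gap: 83.5
finger_force: 0.0
[ 431.21292196 -110.82229884  134.40244152] 83.48175590840805
[164.6  25.1] [ 103    0  120   68 4719] [ 255.4 -149. ]
[127.7  75.4] [ 103   56   50   44 1377] [ 280.7 -192.6]
[505.7 150.7] [ 450  119  110   59 3357] [440.1  94. ]
[281.3 215.2] [ 236  181   92   72 4136] [ 433.4 -109.1]
```

View pics/w4.png

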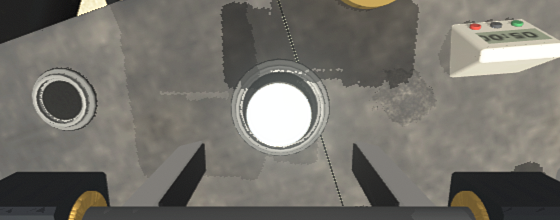

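The dish lies in the well, with the well centre near (280,107) and the dish near (279,114); the small offset is parallax. Next is the cup.

```bash

python3 -m inch '[{"gripper":1.0,"dx":0.138,"dy":0.371,"dz":0.02,"wx":0,"wy":0,"wz":0},{"gripper":1.0,"dx":0.138,"dy":0.371,"dz":0.02,"wx":0,"wy":0,"wz":0},{"gripper":1.0,"dx":0.138,"dy":0.371,"dz":0.02,"wx":0,"wy":0,"wz":0},{"gripper":1.0,"dx":0.138,"dy":0.371,"dz":0.02,"wx":0,"wy":0,"wz":0},{"gripper":1.0,"dx":0.138,"dy":0.371,"dz":0.02,"wx":0,"wy":0,"wz":0}]' 12
python3 -m inch '[{"gripper":1.0,"dx":0.066,"dy":0.176,"dz":0.01,"wx":0,"wy":0,"wz":0},{"gripper":1.0,"dx":0.066,"dy":0.176,"dz":0.01,"wx":0,"wy":0,"wz":0},{"gripper":1.0,"dx":0.066,"dy":0.176,"dz":0.01,"wx":0,"wy":0,"wz":0},{"gripper":1.0,"dx":0.066,"dy":0.176,"dz":0.01,"wx":0,"wy":0,"wz":0},{"gripper":1.0,"dx":0.066,"dy":0.176,"dz":0.01,"wx":0,"wy":0,"wz":0}]' 15
python3 - <<'E'
from h import *
im,W,K,s=wcam();cv2.imwrite("pics/w5.png",im);print(s["eef_pos"],s["finger_gap"])
hsv=cv2.cvtColor(im,cv2.COLOR_BGR2HSV);m=((hsv[...,2]>165)&(hsv[...,1]<60)).astype(np.uint8)
n,l,st,ce=cv2.connectedComponentsWithStats(m)
for k in range(1,n):
    if st[k,4]>600: print(ce[k].round(1),st[k],wray(W,K,*ce[k],67))
print(wproj(W,K,[569,260,67]))
E
```

```text
clock: 5.72
eef_pos: [504.8, 86.0, 144.1]
eef_rot: [3.141, 0.001, 2.822]
wrist_force: [0.6, -0.9, -0.3]
finger_gap: 93.8
finger_force: 0.0
clock: 6.13
eef_pos: [570.8, 263.8, 153.9]
eef_rot: [3.141, 0.001, 2.824]
wrist_force: [-0.7, -1.1, 0.5]
finger_gap: 94.1
finger_force: 0.0
[570.83404324 263.82731213 153.85719399] 94.09887847363072
[ 44.4 136.2] [   0  104   99   56 3030] [449.7 112.2]
[274.3 217.7] [ 237  182   75   72 4172] [567.1 261.2]
[105.3 287.1] [ 88 271  40  36 895] [579.9 103.4]
[273.6 220.2]
```

View pics/w5.png

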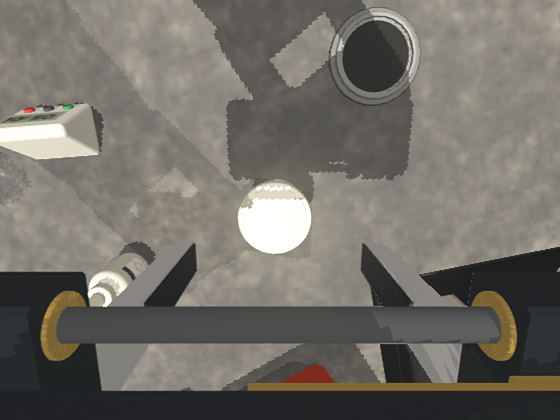

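The cup lid is at (274,218), about 3 mm off the tool axis. Correct, descend and grip the lid.

```bash

python3 -m inch '[{"gripper":1.0,"dx":-0.003,"dy":-0.002,"dz":-0.04,"wx":0,"wy":0,"wz":0},{"gripper":1.0,"dx":-0.003,"dy":-0.002,"dz":-0.075,"wx":0,"wy":0,"wz":0},{"gripper":1.0,"dx":-0.003,"dy":-0.002,"dz":-0.1,"wx":0,"wy":0,"wz":0},{"gripper":1.0,"dx":-0.003,"dy":-0.002,"dz":-0.113,"wx":0,"wy":0,"wz":0},{"gripper":0.5,"dx":-0.003,"dy":-0.002,"dz":-0.113,"wx":0,"wy":0,"wz":0}]' 15
python3 -m inch '[{"gripper":0.5,"dx":0,"dy":0,"dz":0,"wx":0,"wy":0,"wz":0},{"gripper":0.5,"dx":0,"dy":0,"dz":0,"wx":0,"wy":0,"wz":0},{"gripper":0.5,"dx":0,"dy":0,"dz":0,"wx":0,"wy":0,"wz":0},{"gripper":0.5,"dx":0,"dy":0,"dz":0,"wx":0,"wy":0,"wz":0},{"gripper":0.5,"dx":0,"dy":0,"dz":0,"wx":0,"wy":0,"wz":0}]' 15
python3 -m inch '[{"gripper":0.5,"dx":0,"dy":0,"dz":0,"wx":0,"wy":0,"wz":0},{"gripper":0.5,"dx":0,"dy":0,"dz":0,"wx":0,"wy":0,"wz":0},{"gripper":0.5,"dx":0,"dy":0,"dz":0,"wx":0,"wy":0,"wz":0},{"gripper":0.5,"dx":0,"dy":0,"dz":0,"wx":0,"wy":0,"wz":0},{"gripper":0.5,"dx":0,"dy":0,"dz":0.005,"wx":0,"wy":0,"wz":0}]' 15
```

```text
clock: 6.6
eef_pos: [566.3, 257.4, 37.9]
eef_rot: [-3.139, -0.003, 2.822]
wrist_force: [0.1, -0.3, 0.0]
finger_gap: 90.3
finger_force: 0.0
clock: 7.02
eef_pos: [568.1, 258.2, 41.2]
eef_rot: [3.14, 0.002, 2.822]
wrist_force: [0.1, 0.3, 5.6]
finger_gap: 60.5
finger_force: 15.0
clock: 7.43
eef_pos: [567.3, 257.9, 44.8]
eef_rot: [-3.141, -0.0, 2.822]
wrist_force: [-0.2, 0.3, -0.4]
finger_gap: 60.3
finger_force: 15.0
```

```bash

python3 -m inch '[{"gripper":0.5,"dx":0,"dy":0,"dz":0.015,"wx":0,"wy":0,"wz":0},{"gripper":0.5,"dx":-0.008,"dy":0.01,"dz":0.035,"wx":0,"wy":0,"wz":0},{"gripper":0.5,"dx":-0.022,"dy":0.03,"dz":0.04,"wx":0,"wy":0,"wz":0},{"gripper":0.5,"dx":-0.042,"dy":0.056,"dz":0.04,"wx":0,"wy":0,"wz":0},{"gripper":0.5,"dx":-0.062,"dy":0.083,"dz":0.04,"wx":0,"wy":0,"wz":0}]' 15
python3 -m inch '[{"gripper":0.5,"dx":-0.018,"dy":0.024,"dz":0,"wx":0,"wy":0,"wz":0},{"gripper":0.5,"dx":-0.03,"dy":0.04,"dz":0,"wx":0,"wy":0,"wz":0},{"gripper":0.5,"dx":-0.037,"dy":0.049,"dz":0,"wx":0,"wy":0,"wz":0},{"gripper":0.5,"dx":-0.037,"dy":0.049,"dz":0,"wx":0,"wy":0,"wz":0},{"gripper":0.5,"dx":-0.037,"dy":0.049,"dz":0,"wx":0,"wy":0,"wz":0}]' 15
python3 - <<'E'
from h import *
im,W,K,s=wcam();cv2.imwrite("pics/w6.png",im);print(s["eef_pos"],s["finger_gap"])
p=np.array([wproj(W,K,[467.9+41.5*np.cos(a),389.9+41.5*np.sin(a),4]) for a in np.linspace(0,6.28,80)]).astype(int)
cv2.polylines(im,[p],True,(0,0,255));cv2.imwrite("pics/w6.png",im)
E
```

```text
clock: 7.85
eef_pos: [505.1, 341.4, 85.8]
eef_rot: [3.141, 0.001, 2.82]
wrist_force: [0.6, 0.3, -0.1]
finger_gap: 60.4
finger_force: 15.0
clock: 8.27
eef_pos: [468.7, 389.7, 85.0]
eef_rot: [-3.141, 0.0, 2.822]
wrist_force: [-0.0, 0.6, 0.2]
finger_gap: 60.5
finger_force: 15.0
[468.70407071 389.66793673  85.03219199] 60.53106009563926
```

View pics/w6.png

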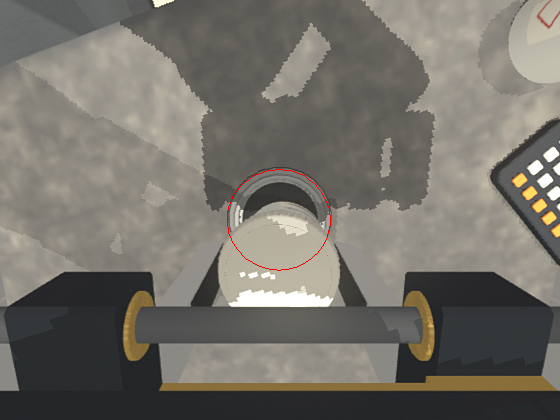

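The predicted flange outline coincides with the stand around (279,219), and the cup is above it. Lower and release.

```bash

python3 -m inch '[{"gripper":0.5,"dx":-0.001,"dy":0,"dz":-0.015,"wx":0,"wy":0,"wz":0},{"gripper":0.5,"dx":-0.001,"dy":0,"dz":-0.028,"wx":0,"wy":0,"wz":0},{"gripper":0.5,"dx":-0.001,"dy":0,"dz":-0.036,"wx":0,"wy":0,"wz":0},{"gripper":0.5,"dx":-0.001,"dy":0,"dz":-0.039,"wx":0,"wy":0,"wz":0},{"gripper":0.5,"dx":-0.001,"dy":0,"dz":-0.039,"wx":0,"wy":0,"wz":0}]' 15
python3 -m inch '[{"gripper":0.5,"dx":0,"dy":0,"dz":0,"wx":0,"wy":0,"wz":0},{"gripper":0.7,"dx":0,"dy":0,"dz":0,"wx":0,"wy":0,"wz":0},{"gripper":0.9,"dx":0,"dy":0,"dz":0,"wx":0,"wy":0,"wz":0},{"gripper":0.9,"dx":0,"dy":0,"dz":0,"wx":0,"wy":0,"wz":0},{"gripper":1.0,"dx":0,"dy":0,"dz":0,"wx":0,"wy":0,"wz":0}]' 15
python3 -m inch '[{"gripper":1.0,"dx":0,"dy":0,"dz":0.01,"wx":0,"wy":0,"wz":0},{"gripper":1.0,"dx":0,"dy":0,"dz":0.04,"wx":0,"wy":0,"wz":0},{"gripper":1.0,"dx":0,"dy":0,"dz":0.08,"wx":0,"wy":0,"wz":0},{"gripper":1.0,"dx":0,"dy":0,"dz":0.12,"wx":0,"wy":0,"wz":0},{"gripper":0.8,"dx":0,"dy":0,"dz":0.135,"wx":0,"wy":0,"wz":0}]' 15
python3 - <<'E'
from h import *
im,W,K,s=wcam();print(s["eef_pos"])
p=np.array([wproj(W,K,[467.9+31*np.cos(a),389.9+31*np.sin(a),71]) for a in np.linspace(0,6.28,80)]).astype(int)
cv2.polylines(im,[p],True,(0,0,255));cv2.imwrite("pics/w7.png",im[60:340])
E
```

```text
clock: 8.73
eef_pos: [467.8, 389.3, 45.3]
eef_rot: [-3.141, -0.0, 2.821]
wrist_force: [-0.2, 0.6, -0.4]
finger_gap: 60.3
finger_force: 15.0
clock: 9.15
eef_pos: [467.5, 390.0, 46.1]
eef_rot: [3.141, 0.0, 2.822]
wrist_force: [-0.4, -0.7, -0.4]
finger_gap: 82.4
finger_force: 0.0
clock: 9.57
eef_pos: [468.6, 390.8, 187.9]
eef_rot: [3.135, 0.004, 2.822]
wrist_force: [0.5, -0.4, 1.0]
finger_gap: 89.7
finger_force: 0.0
[468.57168026 390.83550961 187.88362863]
```

View pics/w7.png

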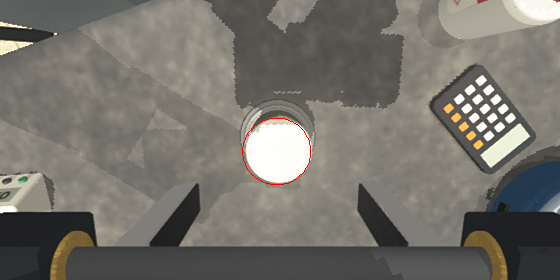

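The cup's lid fits its predicted outline at (277,150). Next is the dropper bottle.

```bash

python3 -m inch '[{"gripper":0.8,"dx":0.119,"dy":-0.3,"dz":0,"wx":0,"wy":0,"wz":0},{"gripper":0.8,"dx":0.119,"dy":-0.3,"dz":0,"wx":0,"wy":0,"wz":0},{"gripper":0.8,"dx":0.119,"dy":-0.3,"dz":0,"wx":0,"wy":0,"wz":0},{"gripper":0.8,"dx":0.119,"dy":-0.3,"dz":0,"wx":0,"wy":0,"wz":0},{"gripper":0.8,"dx":0.119,"dy":-0.3,"dz":0,"wx":0,"wy":0,"wz":0}]' 15
python3 -m inch '[{"gripper":0.8,"dx":0.042,"dy":-0.106,"dz":0,"wx":0,"wy":0,"wz":0},{"gripper":0.8,"dx":0.042,"dy":-0.106,"dz":0,"wx":0,"wy":0,"wz":0},{"gripper":0.8,"dx":0.042,"dy":-0.106,"dz":0,"wx":0,"wy":0,"wz":0},{"gripper":0.8,"dx":0.042,"dy":-0.106,"dz":0,"wx":0,"wy":0,"wz":0},{"gripper":0.8,"dx":0.042,"dy":-0.106,"dz":0,"wx":0,"wy":0,"wz":0}]' 15
python3 - <<'E'
from h import *
im,W,K,s=wcam();print(s["eef_pos"])
for z,r in((0,18.5),(48,18.5),(93,2)):
  p=np.array([wproj(W,K,[588+r*np.cos(a),90+r*np.sin(a),z]) for a in np.linspace(0,6.28,80)])
  print(z,p.mean(0).round(1));cv2.polylines(im,[p.astype(int)],True,(0,0,255))
o=im[130:330,180:380];cv2.imwrite("pics/w8.png",cv2.resize(o,None,fx=3,fy=3))
E
```

```text
clock: 10.03
eef_pos: [544.5, 194.5, 181.3]
eef_rot: [3.142, 0.0, 2.822]
wrist_force: [0.7, 0.0, 0.1]
finger_gap: 75.5
finger_force: 0.0
clock: 10.45
eef_pos: [586.4, 89.0, 180.9]
eef_rot: [-3.142, -0.0, 2.819]
wrist_force: [0.9, 1.1, -0.2]
finger_gap: 74.9
finger_force: 0.0
[586.44411465  89.02480695 180.92087646]
0 [280.  201.6]
48 [280.3 210.8]
93 [280.5 222.1]
```

View pics/w8.png

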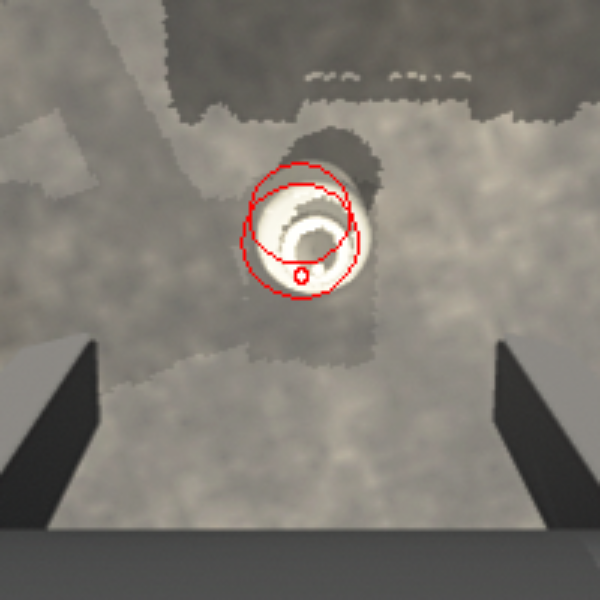

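The bottle body is at crop (313,238), about 4 mm to image right of my estimate, so it stands near (589,94). Descend and grip.

```bash

python3 -m inch '[{"gripper":0.8,"dx":0.002,"dy":0.005,"dz":-0.04,"wx":0,"wy":0,"wz":0},{"gripper":0.8,"dx":0.002,"dy":0.005,"dz":-0.08,"wx":0,"wy":0,"wz":0},{"gripper":0.8,"dx":0.002,"dy":0.005,"dz":-0.115,"wx":0,"wy":0,"wz":0},{"gripper":0.8,"dx":0.002,"dy":0.005,"dz":-0.14,"wx":0,"wy":0,"wz":0},{"gripper":0.8,"dx":0.002,"dy":0.005,"dz":-0.156,"wx":0,"wy":0,"wz":0}]' 15
python3 -m inch '[{"gripper":0.6,"dx":0,"dy":0,"dz":0,"wx":0,"wy":0,"wz":0},{"gripper":0.45,"dx":0,"dy":0,"dz":0,"wx":0,"wy":0,"wz":0},{"gripper":0.3,"dx":0,"dy":0,"dz":0,"wx":0,"wy":0,"wz":0},{"gripper":0.3,"dx":0,"dy":0,"dz":0,"wx":0,"wy":0,"wz":0},{"gripper":0.3,"dx":0,"dy":0,"dz":0,"wx":0,"wy":0,"wz":0}]' 15
python3 -m inch '[{"gripper":0.3,"dx":0,"dy":0,"dz":0,"wx":0,"wy":0,"wz":0},{"gripper":0.3,"dx":0,"dy":0,"dz":0,"wx":0,"wy":0,"wz":0},{"gripper":0.3,"dx":0,"dy":0,"dz":0,"wx":0,"wy":0,"wz":0},{"gripper":0.3,"dx":0,"dy":0,"dz":0,"wx":0,"wy":0,"wz":0},{"gripper":0.3,"dx":0,"dy":0,"dz":0,"wx":0,"wy":0,"wz":0}]' 15
```

```text
clock: 10.92
eef_pos: [586.4, 96.9, 22.0]
eef_rot: [-3.14, -0.003, 2.824]
wrist_force: [-0.0, 0.0, 0.3]
finger_gap: 75.5
finger_force: 0.0
clock: 11.33
eef_pos: [588.9, 95.6, 26.4]
eef_rot: [3.141, 0.002, 2.822]
wrist_force: [0.4, 0.1, 0.5]
finger_gap: 45.6
finger_force: 0.0
clock: 11.75
eef_pos: [588.7, 95.3, 25.8]
eef_rot: [3.141, 0.001, 2.822]
wrist_force: [-0.8, 0.3, 5.5]
finger_gap: 35.9
finger_force: 15.0
```

```bash

python3 -m inch '[{"gripper":0.3,"dx":0,"dy":0,"dz":0.012,"wx":0,"wy":0,"wz":0},{"gripper":0.3,"dx":0,"dy":-0.01,"dz":0.035,"wx":0,"wy":0,"wz":0},{"gripper":0.3,"dx":0,"dy":-0.03,"dz":0.04,"wx":0,"wy":0,"wz":0},{"gripper":0.3,"dx":0.001,"dy":-0.06,"dz":0.04,"wx":0,"wy":0,"wz":0},{"gripper":0.3,"dx":0.001,"dy":-0.09,"dz":0.04,"wx":0,"wy":0,"wz":0}]' 15
python3 -m inch '[{"gripper":0.3,"dx":0.001,"dy":-0.03,"dz":0,"wx":0,"wy":0,"wz":0},{"gripper":0.3,"dx":0.001,"dy":-0.055,"dz":0,"wx":0,"wy":0,"wz":0},{"gripper":0.3,"dx":0.001,"dy":-0.07,"dz":0,"wx":0,"wy":0,"wz":0},{"gripper":0.3,"dx":0.001,"dy":-0.079,"dz":0,"wx":0,"wy":0,"wz":0},{"gripper":0.3,"dx":0.001,"dy":-0.079,"dz":0,"wx":0,"wy":0,"wz":0}]' 15
python3 - <<'E'
from h import *
im,W,K,s=wcam();print(s["eef_pos"],s["finger_gap"])
p=np.array([wproj(W,K,[590.5+35.5*np.cos(a),-74+35.5*np.sin(a),4]) for a in np.linspace(0,6.28,80)]).astype(int)
cv2.polylines(im,[p],True,(0,0,255));cv2.imwrite("pics/w9.png",im)
E
```

```text
clock: 12.17
eef_pos: [589.6, 4.7, 66.4]
eef_rot: [3.141, 0.002, 2.823]
wrist_force: [0.6, -0.7, -1.3]
finger_gap: 35.8
finger_force: 15.0
clock: 12.58
eef_pos: [590.3, -75.1, 65.5]
eef_rot: [-3.142, 0.0, 2.82]
wrist_force: [-0.0, 0.1, -1.1]
finger_gap: 35.8
finger_force: 15.0
[590.30929965 -75.11319189  65.46853096] 35.800752983831444
```

View pics/w9.png

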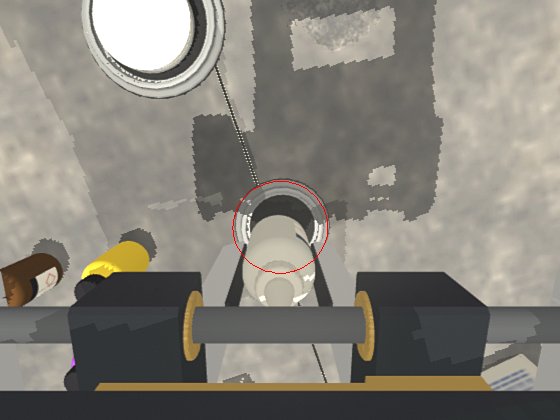

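The stand outline matches around (281,227) with the bottle over it. The petri dish is also visible seated in its well at top left. Lower and release.

```bash

python3 -m inch '[{"gripper":0.3,"dx":0,"dy":0.001,"dz":-0.015,"wx":0,"wy":0,"wz":0},{"gripper":0.3,"dx":0,"dy":0.001,"dz":-0.026,"wx":0,"wy":0,"wz":0},{"gripper":0.3,"dx":0,"dy":0.001,"dz":-0.032,"wx":0,"wy":0,"wz":0},{"gripper":0.3,"dx":0,"dy":0.001,"dz":-0.035,"wx":0,"wy":0,"wz":0},{"gripper":0.3,"dx":0,"dy":0.001,"dz":-0.035,"wx":0,"wy":0,"wz":0}]' 15
python3 -m inch '[{"gripper":0.3,"dx":0,"dy":0,"dz":0,"wx":0,"wy":0,"wz":0},{"gripper":0.5,"dx":0,"dy":0,"dz":0,"wx":0,"wy":0,"wz":0},{"gripper":0.7,"dx":0,"dy":0,"dz":0,"wx":0,"wy":0,"wz":0},{"gripper":0.7,"dx":0,"dy":0,"dz":0,"wx":0,"wy":0,"wz":0},{"gripper":0.7,"dx":0,"dy":0,"dz":0,"wx":0,"wy":0,"wz":0}]' 15
python3 -m inch '[{"gripper":0.7,"dx":0,"dy":0,"dz":0.015,"wx":0,"wy":0,"wz":0},{"gripper":0.7,"dx":0,"dy":0,"dz":0.05,"wx":0,"wy":0,"wz":0},{"gripper":0.7,"dx":0,"dy":0,"dz":0.09,"wx":0,"wy":0,"wz":0},{"gripper":0.7,"dx":0,"dy":0,"dz":0.13,"wx":0,"wy":0,"wz":0},{"gripper":0.7,"dx":0,"dy":0,"dz":0.155,"wx":0,"wy":0,"wz":0}]' 15
python3 -m inch '[{"gripper":0.6,"dx":-0.032,"dy":-0.181,"dz":0,"wx":0,"wy":0,"wz":7},{"gripper":0.6,"dx":-0.032,"dy":-0.181,"dz":0,"wx":0,"wy":0,"wz":14},{"gripper":0.6,"dx":-0.032,"dy":-0.181,"dz":0,"wx":0,"wy":0,"wz":21},{"gripper":0.6,"dx":-0.032,"dy":-0.181,"dz":0,"wx":0,"wy":0,"wz":28},{"gripper":0.6,"dx":-0.032,"dy":-0.181,"dz":0,"wx":0,"wy":0,"wz":35}]' 15
python3 - <<'E'
from h import *
im,W,K,s=wcam();print(s["eef_pos"],s["eef_rot"],s["joints"].round(2))
for z,r in((0,14.5),(40,14.5),(61,10)):
  p=np.array([wproj(W,K,[558+r*np.cos(a),-255+r*np.sin(a),z]) for a in np.linspace(0,6.28,80)])
  print(z,p.mean(0).round(1));cv2.polylines(im,[p.astype(int)],True,(0,0,255))
cv2.imwrite("pics/w10.png",im)
E
```

```text
clock: 13.05
eef_pos: [590.3, -72.1, 29.9]
eef_rot: [-3.142, -0.0, 2.823]
wrist_force: [0.8, -0.1, -0.4]
finger_gap: 35.8
finger_force: 15.0
clock: 13.47
eef_pos: [590.3, -72.6, 30.0]
eef_rot: [3.142, 0.0, 2.822]
wrist_force: [-0.3, 0.1, -0.3]
finger_gap: 59.2
finger_force: 0.0
clock: 13.88
eef_pos: [591.0, -72.8, 189.4]
eef_rot: [3.141, 0.004, 2.822]
wrist_force: [1.1, -0.4, 0.5]
finger_gap: 65.9
finger_force: 0.0
clock: 14.3
eef_pos: [557.3, -256.8, 185.1]
eef_rot: [-3.141, -0.0, -2.861]
wrist_force: [-0.3, -1.0, 0.2]
finger_gap: 56.6
finger_force: 0.0
[ 557.27220258 -256.83019185  185.077077  ] [-3.14110320e+00 -1.74283611e-05 -2.86065900e+00] [-0.49  0.46  1.35 -0.    1.33 -2.34]
0 [279.8 201.1]
40 [280.  208.3]
61 [280.1 212.9]
```

View pics/w10.png

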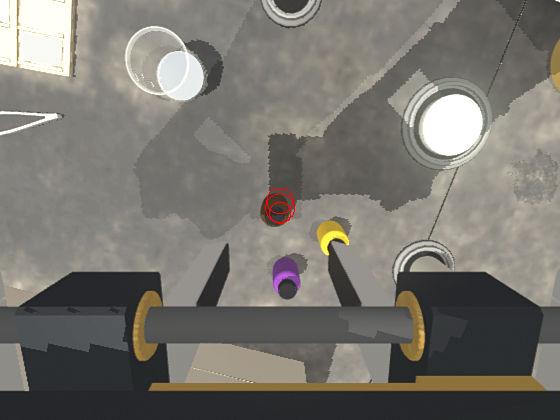

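The brown bottle is between the fingers near (275,210), with yellow at (335,235), purple at (287,275) and the beaker at (165,70), all standing. I have used my picture allowance, so I measure numerically from here.

```bash
python3 - <<'E'
from h import *
im,W,K,s=wcam()
hsv=cv2.cvtColor(im,cv2.COLOR_BGR2HSV)
sub=hsv[180:235,250:310]
b=im.astype(int);br=((b[...,2]-b[...,0]>12)&(b[...,2]<110)).astype(np.uint8)
yl=((hsv[...,0]>18)&(hsv[...,0]<35)&(hsv[...,1]>150)).astype(np.uint8)
pu=((hsv[...,0]>125)&(hsv[...,0]<160)&(hsv[...,1]>120)).astype(np.uint8)
dk=((hsv[...,2]<45)).astype(np.uint8)
for n,m,(u0,v0,u1,v1) in(("brown",br,(245,175,310,240)),("dark",dk,(245,175,310,240)),("yellow",yl,(300,200,370,270)),("purple",pu,(260,240,320,305))):
    k=np.zeros_like(m);k[v0:v1,u0:u1]=m[v0:v1,u0:u1]
    N,l,st,ce=cv2.connectedComponentsWithStats(k)
    for j in range(1,N):
        if st[j,4]>25: print(n,ce[j].round(1),st[j],[wray(W,K,*ce[j],z).tolist() for z in(25,40,55,61)])
for r in range(182,238,4): print(r,"".join("B" if br[r,c] else "#" if dk[r,c] else "." for c in range(250,312,1)))
E
```

```text
brown [278.  206.2] [263 195  29  33 438] [[558.6, -259.9], [555.8, -260.7], [552.9, -261.5], [551.7, -261.9]]
yellow [332.2 235.5] [319 223  32  33 543] [[572.4, -195.8], [568.9, -199.5], [565.4, -203.2], [564.0, -204.6]]
purple [285.3 277.6] [275 259  26  35 356] [[632.5, -229.4], [626.3, -231.5], [620.2, -233.7], [617.7, -234.6]]
182 ..............................................................
186 ..............................................................
190 ..............................................................
194 ..............................................................
198 ..................BBBBBBBBBBBBBBBBBBB.........................
202 ...............BBBBBBBBBBBBBBBBBBBBBBBBB......................
206 ..............BBBBBBBBBBBBBBBBBBBBBBBBBBB.....................
210 .............BBBBBBBB.............BBBBBBBB....................
214 .............BBBBB...................BBBBB....................
218 ..............B..B...................BBBB.....................
222 ................B.B.................BBB.......................
226 .....................BB........BBB............................
230 ..............................................................
234 ..............................................................
```

```bash

python3 -m inch '[{"gripper":0.5,"dx":0.006,"dy":0.001,"dz":-0.03,"wx":0,"wy":0,"wz":0},{"gripper":0.5,"dx":0.006,"dy":0.001,"dz":-0.06,"wx":0,"wy":0,"wz":0},{"gripper":0.5,"dx":0.006,"dy":0.001,"dz":-0.08,"wx":0,"wy":0,"wz":0},{"gripper":0.5,"dx":0.006,"dy":0.001,"dz":-0.09,"wx":0,"wy":0,"wz":0},{"gripper":0.5,"dx":0.006,"dy":0.001,"dz":-0.09,"wx":0,"wy":0,"wz":0}]' 15
python3 - <<'E'
from h import *
im,W,K,s=wcam();print(s["eef_pos"],s["eef_rot"][2])
b=im.astype(int);br=((b[...,2]-b[...,0]>12)&(b[...,2]<110)).astype(np.uint8)
for z,r in((0,14.5),(40,14.5),(61,10)):
  p=np.array([wproj(W,K,[563+r*np.cos(a),-256+r*np.sin(a),z]) for a in np.linspace(0,6.28,80)])
  print(z,p.min(0),p.max(0))
for r in range(180,290,5): print(r,"".join("B" if br[r,c] else "." for c in range(240,320,2)))
E
```

```text
clock: 14.82
eef_pos: [563.6, -251.8, 92.9]
eef_rot: [3.139, -0.003, -2.865]
wrist_force: [0.2, -0.1, 0.2]
finger_gap: 47.1
finger_force: 0.0
[ 563.59621822 -251.75605557   92.93513541] -2.865476378248805
0 [256.3 200.6] [290.8 234.2]
40 [252.9 210.6] [293.  249.3]
61 [257.4 223.9] [287.6 253. ]
180 ........................................
185 ........................................
190 ........................................
195 ........................................
200 ........................................
205 ..........BBBBBBBBBB....................
210 .......BBBBBBBBBBBBBBBB.................
215 ......BBBBBBBBBBBBBBBBBB................
220 .....BBBBBBBBBBBBBBBBBBB................
225 .....BBBB..........BBBBB................
230 ....BBBB.............BBBB...............
235 .....BB..............BBB................
240 ......BB.............BB.................
245 ...................BB...................
250 ........................................
255 ........................................
260 ........................................
265 ........................................
270 ........................................
275 ........................................
280 ........................................
285 ........................................
```

```bash

python3 -m inch '[{"gripper":0.5,"dx":0,"dy":-0.007,"dz":0,"wx":0,"wy":0,"wz":0},{"gripper":0.5,"dx":0,"dy":-0.007,"dz":-0.02,"wx":0,"wy":0,"wz":0},{"gripper":0.5,"dx":0,"dy":-0.007,"dz":-0.045,"wx":0,"wy":0,"wz":0},{"gripper":0.5,"dx":0,"dy":-0.007,"dz":-0.065,"wx":0,"wy":0,"wz":0},{"gripper":0.5,"dx":0,"dy":-0.007,"dz":-0.075,"wx":0,"wy":0,"wz":0}]' 12
python3 -m inch '[{"gripper":0.45,"dx":0,"dy":0,"dz":0,"wx":0,"wy":0,"wz":0},{"gripper":0.4,"dx":0,"dy":0,"dz":0,"wx":0,"wy":0,"wz":0},{"gripper":0.35,"dx":0,"dy":0,"dz":0,"wx":0,"wy":0,"wz":0},{"gripper":0.3,"dx":0,"dy":0,"dz":0,"wx":0,"wy":0,"wz":0},{"gripper":0.22,"dx":0,"dy":0,"dz":0,"wx":0,"wy":0,"wz":0}]' 12
python3 -m inch '[{"gripper":0.2,"dx":0,"dy":0,"dz":0,"wx":0,"wy":0,"wz":0},{"gripper":0.2,"dx":0,"dy":0,"dz":0,"wx":0,"wy":0,"wz":0},{"gripper":0.2,"dx":0,"dy":0,"dz":0,"wx":0,"wy":0,"wz":0},{"gripper":0.2,"dx":0,"dy":0,"dz":0,"wx":0,"wy":0,"wz":0},{"gripper":0.2,"dx":0,"dy":0,"dz":0,"wx":0,"wy":0,"wz":0}]' 12
```

```text
clock: 15.28
eef_pos: [564.2, -260.0, 19.2]
eef_rot: [3.141, -0.0, -2.865]
wrist_force: [0.6, -0.3, -1.2]
finger_gap: 46.9
finger_force: 0.0
clock: 15.7
eef_pos: [565.0, -260.0, 21.5]
eef_rot: [-3.14, 0.002, -2.865]
wrist_force: [-0.1, 0.7, 5.3]
finger_gap: 27.9
finger_force: 12.0
clock: 16.12
eef_pos: [565.0, -260.0, 21.5]
eef_rot: [-3.14, 0.002, -2.865]
wrist_force: [-1.4, 1.2, 6.8]
finger_gap: 27.8
finger_force: 12.0
```

```bash

python3 -m inch '[{"gripper":0.2,"dx":0,"dy":0,"dz":0.012,"wx":0,"wy":0,"wz":0},{"gripper":0.2,"dx":0,"dy":0,"dz":0.03,"wx":0,"wy":0,"wz":0},{"gripper":0.2,"dx":0,"dy":0,"dz":0.055,"wx":0,"wy":0,"wz":0},{"gripper":0.2,"dx":0,"dy":0,"dz":0.075,"wx":0,"wy":0,"wz":0},{"gripper":0.2,"dx":-0.01,"dy":-0.002,"dz":0.085,"wx":0,"wy":0,"wz":-6}]' 12
python3 -m inch '[{"gripper":0.2,"dx":-0.02,"dy":-0.004,"dz":0,"wx":0,"wy":0,"wz":-6},{"gripper":0.2,"dx":-0.05,"dy":-0.01,"dz":0,"wx":0,"wy":0,"wz":-12},{"gripper":0.2,"dx":-0.085,"dy":-0.018,"dz":0,"wx":0,"wy":0,"wz":-18},{"gripper":0.2,"dx":-0.12,"dy":-0.026,"dz":0,"wx":0,"wy":0,"wz":-24},{"gripper":0.2,"dx":-0.15,"dy":-0.032,"dz":0,"wx":0,"wy":0,"wz":-29}]' 12
python3 -m inch '[{"gripper":0.2,"dx":-0.025,"dy":-0.005,"dz":0,"wx":0,"wy":0,"wz":0},{"gripper":0.2,"dx":-0.04,"dy":-0.009,"dz":-0.005,"wx":0,"wy":0,"wz":0},{"gripper":0.2,"dx":-0.047,"dy":-0.01,"dz":-0.01,"wx":0,"wy":0,"wz":0},{"gripper":0.2,"dx":-0.047,"dy":-0.01,"dz":-0.02,"wx":0,"wy":0,"wz":0},{"gripper":0.2,"dx":-0.047,"dy":-0.01,"dz":-0.02,"wx":0,"wy":0,"wz":0}]' 12
python3 - <<'E'
from h import *
im,W,K,s=wcam();print(s["eef_pos"],s["eef_rot"],s["finger_gap"],s["joints"].round(2))
g=cv2.cvtColor(im,cv2.COLOR_BGR2GRAY)
p=np.array([wproj(W,K,[357.9+30*np.cos(a),-303.7+30*np.sin(a),2]) for a in np.linspace(0,6.28,80)]);print("flange pred",p.min(0),p.max(0))
p=np.array([wproj(W,K,[357.9+21*np.cos(a),-303.7+21*np.sin(a),9]) for a in np.linspace(0,6.28,80)]);print("well pred",p.min(0),p.max(0))
for r in range(165,260,5): print(r,"".join("%x"%min(15,g[r,c]//16) for c in range(220,340,2)))
E
```

```text
clock: 16.53
eef_pos: [555.9, -261.8, 108.8]
eef_rot: [-3.139, 0.004, -2.967]
wrist_force: [-0.3, -0.0, 0.6]
finger_gap: 28.1
finger_force: 12.0
clock: 16.95
eef_pos: [402.4, -293.8, 105.8]
eef_rot: [-3.141, 0.001, 2.802]
wrist_force: [0.6, -0.4, 0.4]
finger_gap: 28.1
finger_force: 12.0
clock: 17.37
eef_pos: [357.2, -303.2, 83.7]
eef_rot: [3.141, -0.001, 2.807]
wrist_force: [0.3, -0.5, -0.5]
finger_gap: 28.0
finger_force: 12.0
[ 357.24419851 -303.21042479   83.69359421] [ 3.14082923e+00 -1.38188866e-03  2.80719346e+00] 27.999879612461335 [-0.78  0.27  1.87  0.    1.   -2.02]
flange pred [241.3 186.6] [315.5 258.6]
well pred [251.8 199.4] [305.1 251. ]
165 334444444444444444444444444444444444444444344444555544444455
170 333334444444444444444444444444444444443343444444444444444444
175 333334444444444434443444443434333333333333344444444444444444
180 333333434344443344443333333333333333333333334444444444444444
185 333333333333333333343333333332323333333333444444444444444445
190 333333333336646634663255555555555555554334444444444444444444
195 333333333334433333455554445555555554445556634444444444444445
200 333333333366444345544555555543334555555555666344444433433345
205 4666666566666678866a4552222222222222225566645543333334433444
210 56666666666656886babb222222222222222222245566574476666666667
215 6666666665556885b9792333333322222222222223baa578546666666666
220 666666666555887aa4a23333333333222222222223bab958766666666667
225 666666665555887aa6b33333332222222333333333aab958666666666667
230 6666666555665889a5773322222222222222233336b7b878466666677777
235 6666566666666588aa44222222222222222222228a5b8785666777777777
240 66555555666666488882222222222222222222222ba88846666666666667
245 665555677777777616222222222222222222222225247777777776666677
250 555567777777777222222222222222222222222222226777777777766667
255 555677777777773222222222222222222222222222222777777777776678
```

The stand is within 1–2 mm of the predicted position. Lower and release.

```bash

python3 -m inch '[{"gripper":0.2,"dx":0.001,"dy":0,"dz":-0.025,"wx":0,"wy":0,"wz":0},{"gripper":0.2,"dx":0.001,"dy":0,"dz":-0.042,"wx":0,"wy":0,"wz":0},{"gripper":0.2,"dx":0.001,"dy":0,"dz":-0.052,"wx":0,"wy":0,"wz":0},{"gripper":0.2,"dx":0.001,"dy":0,"dz":-0.057,"wx":0,"wy":0,"wz":0},{"gripper":0.2,"dx":0.001,"dy":0,"dz":-0.057,"wx":0,"wy":0,"wz":0}]' 12
python3 -m inch '[{"gripper":0.2,"dx":0,"dy":0,"dz":0,"wx":0,"wy":0,"wz":0},{"gripper":0.2,"dx":0,"dy":0,"dz":0,"wx":0,"wy":0,"wz":0},{"gripper":0.4,"dx":0,"dy":0,"dz":0,"wx":0,"wy":0,"wz":0},{"gripper":0.6,"dx":0,"dy":0,"dz":0,"wx":0,"wy":0,"wz":0},{"gripper":0.6,"dx":0,"dy":0,"dz":0,"wx":0,"wy":0,"wz":0}]' 12
python3 -m inch '[{"gripper":0.6,"dx":0,"dy":0,"dz":0.01,"wx":0,"wy":0,"wz":0},{"gripper":0.6,"dx":0,"dy":0,"dz":0.04,"wx":0,"wy":0,"wz":0},{"gripper":0.6,"dx":0,"dy":0,"dz":0.08,"wx":0,"wy":0,"wz":0},{"gripper":0.6,"dx":0,"dy":0,"dz":0.12,"wx":0,"wy":0,"wz":0},{"gripper":0.6,"dx":0,"dy":0,"dz":0.15,"wx":0,"wy":0,"wz":0}]' 12
python3 -m inch '[{"gripper":0.6,"dx":0,"dy":0.2,"dz":0.12,"wx":0,"wy":0,"wz":0},{"gripper":0.6,"dx":0,"dy":0.2,"dz":0.12,"wx":0,"wy":0,"wz":0},{"gripper":0.6,"dx":0,"dy":0.2,"dz":0.12,"wx":0,"wy":0,"wz":0},{"gripper":0.6,"dx":0,"dy":0.2,"dz":0.12,"wx":0,"wy":0,"wz":0},{"gripper":0.6,"dx":0,"dy":0.2,"dz":0.12,"wx":0,"wy":0,"wz":0}]' 12
python3 - <<'E'
from h import *
print(manip.read_state()["eef_pos"])
for n in("scene","top"):
  im=manip.camera(n);cv2.imwrite(f"pics/{n}9.png",im);b=im.astype(int);hsv=cv2.cvtColor(im,cv2.COLOR_BGR2HSV)
  br=((b[...,2]-b[...,0]>12)&(b[...,2]<90)&(b[...,2]-b[...,1]>6)).astype(np.uint8)
  wh=((hsv[...,2]>150)&(hsv[...,1]<60)).astype(np.uint8)
  for nm,m,x,y,z in(("oil",br,358,-304,24),("drop",wh,590,-74,50),("cup",wh,468,390,60),("petri",wh,431,-111,17)):
    u,v=proj(n,[x,y,z]).astype(int);R=26;k=np.zeros_like(m);k[v-R:v+R,u-R:u+R]=m[v-R:v+R,u-R:u+R]
    N,l,st,ce=cv2.connectedComponentsWithStats(k)
    if N>1:
      j=1+np.argmax(st[1:,4]);print(n,nm,"pred",(u,v),"got",ce[j].round(1),st[j].tolist())
    else: print(n,nm,"none",(u,v))
d=cv2.absdiff(cv2.imread("pics/top0.png"),cv2.imread("pics/top9.png")).max(2)
for nm,u,v in(("beaker",403,238),("timer",255,234),("yellow",344,197),("purple",356,182)): print(nm,"change",(d[v-12:v+12,u-12:u+12]>50).mean().round(3))
E
```

```text
clock: 17.83
eef_pos: [358.5, -303.3, 27.3]
eef_rot: [3.141, -0.001, 2.808]
wrist_force: [-0.1, -0.4, 0.2]
finger_gap: 27.9
finger_force: 12.0
clock: 18.25
eef_pos: [358.5, -303.9, 28.4]
eef_rot: [-3.141, 0.001, 2.807]
wrist_force: [-0.8, -0.8, -1.2]
finger_gap: 44.6
finger_force: 0.0
clock: 18.67
eef_pos: [358.4, -303.8, 182.0]
eef_rot: [-3.14, 0.003, 2.807]
wrist_force: [1.0, 0.5, 1.3]
finger_gap: 56.5
finger_force: 0.0
clock: 19.08
eef_pos: [357.4, -123.4, 287.1]
eef_rot: [-3.142, 0.001, 2.807]
wrist_force: [1.1, -0.2, -0.3]
finger_gap: 56.5
finger_force: 0.0
[ 357.41146033 -123.37278701  287.05238741]
scene oil pred (np.int64(353), np.int64(317)) got [351.8 317.5] [346, 307, 14, 21, 177]
scene drop pred (np.int64(334), np.int64(202)) got [334.6 201.4] [326, 188, 16, 30, 241]
scene cup pred (np.int64(175), np.int64(147)) got [174.4 144.9] [163, 138, 24, 15, 289]
scene petri pred (np.int64(304), np.int64(254)) got [305.2 253.1] [292, 243, 28, 22, 480]
top oil pred (np.int64(374), np.int64(267)) got [374.3 267.3] [370, 263, 11, 9, 53]
top drop pred (np.int64(308), np.int64(188)) got [307.8 188.2] [300, 184, 14, 10, 77]
top cup pred (np.int64(159), np.int64(212)) got [158.8 211.8] [150, 203, 19, 19, 282]
top petri pred (np.int64(315), np.int64(239)) got [295. 236.] [295, 236, 1, 1, 1]
beaker change 0.0
timer change 0.0
yellow change 0.0
purple change 0.0
```

```bash
python3 -c 'from cell import manip; print(manip.sign_off())'
```

```text
the job is handed in; nothing more can be done
None
```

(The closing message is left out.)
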